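# Hook the pressing plate into the capsule filler and click it down

### The job

Close the capsule filler: take the pressing plate by its grip, hold it at a slant and work the steel bead on its rear edge under the lip of the filler's rear rail until it is fully home, then lower the plate flat and press it down until the spring catch snaps over its front edge. Feel your way and never force it, the plate is brittle; let go of it at the end and leave everything else on the counter where it stands.

Things in the scene. Friction and masses are not known exactly. Their poses are not given: they have to be found in the camera images.
- plate: Pressing plate of the capsule filler, loose, flat on the counter: pale blue brittle acrylic, 120 mm wide (y), 12 mm thick, 0.2 to 0.35 kg. Origin on its flat underside straight below the grip; x points to the steel bead (rear edge), z up. Slab from x = -54 (front edge) to 76 mm. It takes no more than 30 N from the filler; 15 N is ample for every step.
- grip (a point): Middle of the plate's black grip, 32 mm above the plate's underside: an upright flat-sided rib 12 mm thick (plate x), 70 mm long (plate y), from 12 to 46 mm above the underside. Pinch it across its 12 mm from above.
- bead (a point): Middle of the steel bead, a round rod 8 mm thick and 120 mm long along the plate's y; its axis is at plate x = 92, z = 4 mm. It is the plate's tongue, carried by a thin neck (plate z 1.8 to 5.2 mm).
- notch (a point): Middle of the mouth of the notch across the plate's underside (plate x = 71.5, z = 0 mm): 7 mm wide, 5 mm deep. Between it and the neck a lug (x = 75 to 80 mm) reaches down to the underside. With the plate home and flat the rail's ridge fills the notch and locks it.
- front_edge (a point): Middle of the plate's lower front edge (plate x = -54, y = 0, z = 0 mm).
- bed: Capsule filler, aluminium, fixed, 206 x 168 mm; origin on the counter under its middle, x points to its rear rail, z up. Seated, the plate's underside lies at z = 40 mm on the groove floor and the front ledge. A board of red capsules below 38 mm fills the middle. End stops of the rail leave the plate 3 mm to either side of y = 0.
- home (a point): Nominal place of the bead's axis when home (bed x = 75, z = 44 mm), against the groove's back wall. The groove is 10 mm high. The rear rail (groove, lip and ridge in one) is clamped in slots and may stand up to 5 mm nearer to or farther from the catch than nominal; this point does not follow it and no reading tells: feel for lip and back wall.
- lip (a point): Nominal lower front edge of the lip over the groove (bed x = 65, z = 50 mm; off by the same unknown up to 5 mm in x). Upright front face 6 mm high, top at z = 56 mm. The bead goes down in front of this face to the groove floor (z = 40), then under the lip. Home is 14 mm past where the bead touches the face (axis at face - 4 mm).
- ridge (a point): Nominal top of the square ridge on the groove floor (bed x = 54.5, z = 43 mm, 4.5 mm wide; off by the same unknown). The plate must slant, front raised 12 to 20 degrees, to go home: steeper, the neck binds on the lip; flatter, the lug meets the ridge. Home within 1 mm it lowers flat about the bead; short of that the lug rides on the ridge and it stays raised.
- catch (a joint): Travel (m) of the dark spring catch at the middle of the filler's front edge: 0 = sprung forward (closed), up to 0.015 as it is pushed away from the plate (bed -x). Spring about 2 N at 0, 3.5 N at 10 mm. The plate's front edge, lowered on its steep lead-in face, drives it back; as the plate comes flat it snaps over. That takes some 3 to 10 N downward at the grip.
- catch_nose (a point): Tip of the catch's nose at its underside, middle of its 50 mm width; 53.5 mm above the counter, 1.5 mm above the top of the seated plate. The catch's top is at z = 74.5 mm; it stays 40 mm or more in front of the grip's middle.
- scraper: Bystander, loose: clear acrylic powder spreader plate with a wire handle, 95 x 135 x 26 mm; origin under its middle. Leave it where it is.
- tamper: Bystander, loose: steel tamper, 40 mm across, 97 mm tall, standing on its foot; origin under its middle. Leave it where it is.
- ointment_jar: Bystander, loose: white ointment jar, 68 mm across, 50 mm tall; origin under its middle. Leave it where it is.
- powder_tub: Bystander, loose: white tub with a green band, 79 mm across, 80 mm tall; origin under its middle. Leave it where it is.

How it is judged:
On the way, in this order (a step that is already met when the one before it is completed fails the run):
1. the bead is in the groove under the lip while the plate still slants (more than 5 degrees) (x of bead in the frame of bed above 0.067 m and z of bead in the frame of bed between 0.041 and 0.0475 m and angle between the z axis of plate and the z axis of bed, either way round between 0.09 and 0.5 rad), for 0.1 s.
2. the plate is flat and home and the catch has snapped over its front edge (z of bead in the frame of bed between 0.042 and 0.0462 m and z of front_edge in the frame of bed between 0.038 and 0.042 m and x of bead in the frame of bed between 0.066 and 0.084 m and y of bead in the frame of bed between -0.006 and 0.006 m and angle between the z axis of plate and the z axis of bed, either way round below 0.025 rad and value of joint catch below 0.001 m), for 0.2 s.
At the end, for the whole second after the job is handed in: The plate lies flat (within 1.4 degrees) on the filler, bead and front edge both within about 2 mm of seated height, bead in the groove (within 6 mm sideways, home in the rail), the spring catch closed over the front edge (within 1 mm of fully forward), plate at rest and let go (all of step 2 and linear speed of plate below 0.01 m/s and contact force between the fingers and plate below 0.1 N); the robot touches nothing.
It fails at once if more than 30 N between the plate and the filler (contact force between plate and bed above 30 N).
It fails at once if a bystander is moved more than 20 mm (distance of any of scraper, tamper, ointment_jar, powder_tub from where it was at the start of the episode above 0.02 m).
It also fails if it takes over 58 s, if anything falls off the work surface, if the arm or the gripper's body presses on something with over 40 N, if the wrist force passes 120 N, or if a joint passes its speed limit or range.

### The arm

A 6-joint arm with a two-finger parallel gripper is mounted at the origin on the work surface; the furniture and walls round the work are solid. World frame = base frame: x ahead of the robot, y to its left, z up, the work surface at z = 0. Lengths are in m, angles in rad, forces in N, time in s.
With the tool pointing down it reaches from about 0.3 to 0.775 m from the base axis. Payload 14.6 kg.
Tool frame: the origin (TCP) lies on the front face of the gripper's body, between the roots of the fingers; the fingertips stand 97 mm ahead of it and the grasp point (between the pads) lies 78 mm ahead of it; z points along the fingers, y is the direction in which the jaws open and shut (so a half turn about z gives the same grasp; the last joint's range is limited). The gripper opens to 94 mm and grips with 3 to 60 N. Pads are 16 mm wide; open, the fingers measure 119 mm over their backs; the gripper's body (75 mm by 177 mm) begins 78 mm behind the grasp point.
Start: joints at [1.168, 0.3, 1.521, -0, 1.321, -0.067], TCP at [0.181, 0.519, 0.303] pointing down, gripper open.
Joint ranges: [-3.03, 3.03], [-0.79, 2.21], [0.23, 2.52], [-1.04, 4.18], [0, 3.07], [-2.55, 2.55]. Speed limits (rad/s): [2.22, 2.22, 2.57, 3.14, 3.14, 3.14].

### API

Orientations are given as [roll, pitch, yaw] about the fixed x, y, z axes, in that order (R = Rz(yaw) Ry(pitch) Rx(roll)).
In Python, from station import ctrl gives the robot as it stands. The module is installed in compiled form; this text tells all that it offers.
- The arm moves only by the shell command python3 -m pendant 'ROWS' [FORCE]. ROWS is JSON, a list of rows, each an object of numbers: "rx", "ry", "rz": the turn, a rotation vector about the tool's x, y, z each as a share of 4 degrees, from -1 to 1; "tx", "ty", "tz": the shift along the tool's x, y, z each as a share of 0.04 m, from -1 to 1; "grip": the gripper command: -1 is fully open, 1 is shut, values between are in proportion. A call has 1 to 8 rows; each row shifts and turns the pose as measured when the row begins, along the tool's axes as they then stand; what a row does not reach is not made up. A row lasts 1/12 s, in which the tool goes at most 41.7 mm and 7.16 degrees, less where a joint would pass 70% of its speed; a pose out of reach is approached as far as the arm can. A call with a number of a shift or a turn outside -1 to 1 is refused whole. A call with a gripper value outside its range is refused whole. The fingers move at their own pace and stop on an object; FORCE is the grip in N (left out, the last holds). Time passes only in rows, so rows that do not move let the fingers close. It gives the time, the measured TCP pose, the force and the opening at its end, in the units of the state.
- ctrl.get_obs(): the state, without advancing time (a new reading comes with each control period).
- ctrl.camera(name): name is "scene" or "top" or "wrist"; returns a dict with "pixels" (420x560x3 uint8, blue, green, red), "fx", "fy", "cx", "cy" (pixels), "world_from_camera" (4x4, takes a point from camera to world coordinates). Camera axes: x right, y up, looking along -z (the intrinsics and any distortion apply to the point x, -y, -z); pixel columns grow to the right and rows downward; lengths in m; the calibration is good to about 2 mm. A picture is of the moment at which its call begins. There is no depth.
- ctrl.hand_in(): hands the job in, once; it reports no verdict.
The state is a dict: "time_s": time; "qpos": joint angles; "joint_vel": joint speeds; "tau": joint torques, N m; "ee_pos": TCP position; "eef_rot": TCP orientation; "force": force on the tool from outside, world axes, zero at the start; "moment": the same for the moment, N m; "grip_width": finger opening in m.
Only numpy, scipy, OpenCV 4.12 (cv2) and the standard library are available. Lean on these libraries where they do the work, as an engineer would, in place of code of your own. Each camera call takes 0.05 s, during which the arm holds its last target.

## Working session

There is one attempt and no reset: what is moved stays moved. The work goes in short steps, Python scripts to look and compute and a shell command to move; the robot and the scene stay as the last step left them, time stands still between calls to the robot, and variables do not carry over. Pictures are saved under pics/ and viewed, and the job is handed in when it is done.

```bash
mkdir -p pics; ls; python3 - <<'E'
from station import ctrl
import cv2
o=ctrl.get_obs(); print(o)
for n in("scene","top","wrist"):
    c=ctrl.camera(n); cv2.imwrite(f"pics/{n}0.png",c["pixels"]); print(n,{k:(v if k!="pixels" else v.shape) for k,v in c.items()})
E
```

```text
pics
{'time_s': 0.0, 'qpos': array([ 1.16842988e+00,  3.00460493e-01,  1.52159120e+00,  7.43945922e-06,
        1.32071020e+00, -6.65971984e-02]), 'joint_vel': array([-0.00103627,  0.00086994,  0.00132931, -0.00044155,  0.00060141,
        0.00082435]), 'tau': array([-2.26878648e-03, -5.31816351e+01, -3.52730978e+01,  7.06924126e-02,
        2.46304966e-02, -4.87463228e-05]), 'ee_pos': array([0.18116126, 0.51914203, 0.30208781]), 'eef_rot': array([-3.14042649e+00, -8.50001966e-05,  2.80582151e+00]), 'force': array([ 0.92447582, -0.13696941,  0.41051572]), 'moment': array([0.01778474, 0.02102083, 0.05669814]), 'grip_width': 0.093928853013007}
scene {'pixels': (420, 560, 3), 'fx': 537.4130644241195, 'fy': 537.4130644241195, 'cx': 277.27536407239205, 'cy': 213.2994978935504, 'world_from_camera': array([[ 0.49179426,  0.44557788, -0.74806334, -0.65624088],
       [-0.87069969,  0.25612927, -0.41985693, -0.43382872],
       [ 0.00452195,  0.85782175,  0.51392742,  0.80096542],
       [ 0.        ,  0.        ,  0.        ,  1.        ]])}
top {'pixels': (420, 560, 3), 'fx': 436.3917473716143, 'fy': 436.3917473716143, 'cx': 277.79640040804554, 'cy': 212.83968530078462, 'world_from_camera': array([[-0.02346158,  0.98776543, -0.15417202,  0.19173109],
       [-0.99971924, -0.02266948,  0.006894  ,  0.14590518],
       [ 0.00331465,  0.15429048,  0.98801997,  1.43910678],
       [ 0.        ,  0.        ,  0.        ,  1.        ]])}
wrist {'pixels': (420, 560, 3), 'fx': 313.8209999425437, 'fy': 313.8209999425437, 'cx': 284.50293394937006, 'cy': 214.01005628407322, 'world_from_camera': array([[ 0.32958843, -0.9066398 , -0.26339274,  0.10514744],
       [ 0.944124  ,  0.31616058,  0.09312551,  0.5470447 ],
       [-0.0011569 , -0.2793685 ,  0.96018327,  0.38497862],
       [ 0.        ,  0.        ,  0.        ,  1.        ]])}
```

View pics/scene0.png

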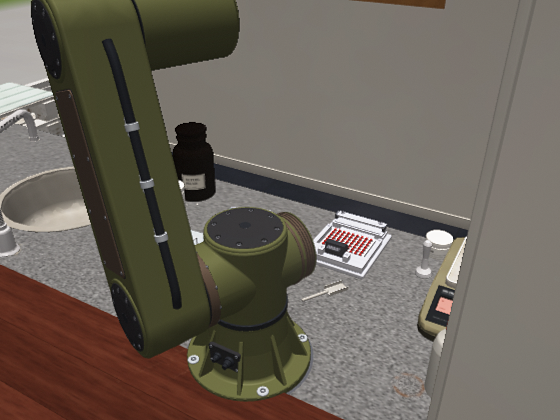

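View pics/top0.png

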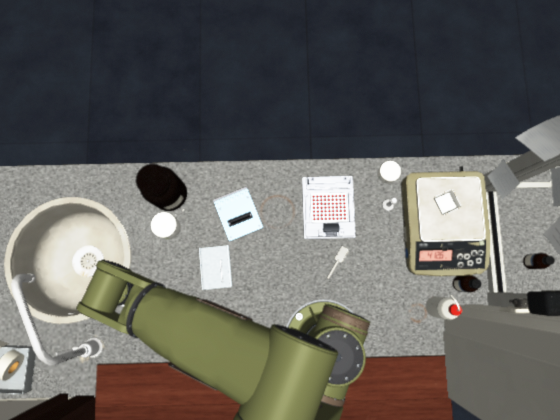

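View pics/wrist0.png

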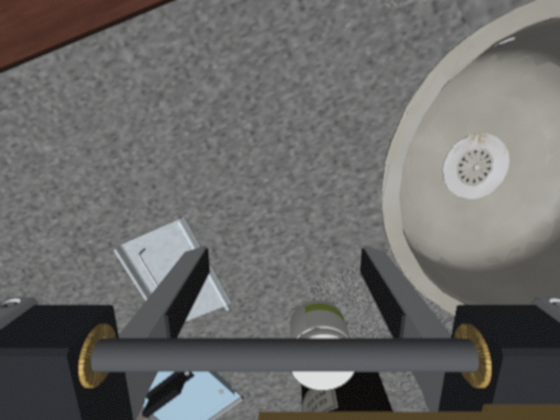

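The top view shows the plate at about (238,214) and the filler at (329,207), with the catch at its near edge (331,230). The scraper is at (214,268), tub (164,225), jar (390,171) and tamper (389,204). Next I'll zoom in and measure.

```bash
cat > h.py <<'E'
import numpy as np, cv2
from scipy.spatial.transform import Rotation as R
from station import ctrl
def ray(c,u,v):
    M=c["world_from_camera"]; d=np.array([(u-c["cx"])/c["fx"],-(v-c["cy"])/c["fy"],-1.])
    return M[:3,3],M[:3,:3]@d
def onz(c,u,v,z):
    o,d=ray(c,u,v); return o+d*(z-o[2])/d[2]
def tri(rays):
    A=np.zeros((3,3));b=np.zeros(3)
    for o,d in rays:
        d=d/np.linalg.norm(d);P=np.eye(3)-np.outer(d,d);A+=P;b+=P@o
    p=np.linalg.solve(A,b)
    return p,[np.linalg.norm(np.cross(p-o,d/np.linalg.norm(d))) for o,d in rays]
def proj(c,p):
    M=c["world_from_camera"]; q=M[:3,:3].T@(np.asarray(p)-M[:3,3]); return c["cx"]+c["fx"]*q[0]/-q[2], c["cy"]-c["fy"]*q[1]/-q[2]
def tcp():
    o=ctrl.get_obs(); return o["ee_pos"],R.from_euler('xyz',o["eef_rot"]).as_matrix(),o
E
python3 - <<'E'
from h import *
im=cv2.imread("pics/top0.png")
cv2.imwrite("pics/topz.png",cv2.resize(im[160:290,190:410],None,fx=3.6,fy=3.6,interpolation=cv2.INTER_CUBIC))
E
```

```text
(no output)
```

View pics/topz.png

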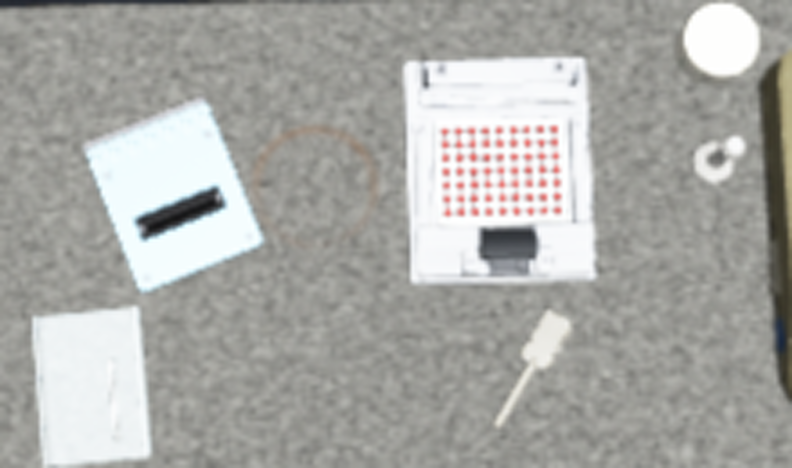

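```bash
python3 - <<'E'
from h import *
c=ctrl.camera("top"); im=c["pixels"]
def rect(mask,z,box,name):
    m=np.zeros(mask.shape,np.uint8); x0,y0,x1,y1=box; m[y0:y1,x0:x1]=mask[y0:y1,x0:x1]
    cs=max(cv2.findContours(m,cv2.RETR_EXTERNAL,cv2.CHAIN_APPROX_NONE)[0],key=cv2.contourArea)
    P=np.array([onz(c,u,v,z)[:2] for u,v in cs[:,0,:]])*1000
    r=cv2.minAreaRect(P.astype(np.float32)); print(name,r); return r
hsv=cv2.cvtColor(im,cv2.COLOR_BGR2HSV)
b=((im[:,:,0].astype(int)-im[:,:,2]>15)&(hsv[:,:,2]>170)).astype(np.uint8)*255
rect(b,.012,(205,180,270,245),"plate")
k=(hsv[:,:,2]<90).astype(np.uint8)*255
rect(k,.046,(220,205,260,235),"grip")
w=((hsv[:,:,2]>200)&(hsv[:,:,1]<40)).astype(np.uint8)*255
rect(w,.04,(295,170,362,245),"bed")
rect(k,.0745,(315,218,345,240),"catch")
for n,u,v in[("bedUL",190+405/3.6,160+60/3.6),("UR",190+585/3.6,160+57/3.6),("LL",190+412/3.6,160+283/3.6),("LR",190+595/3.6,160+278/3.6)]: print(n,onz(c,u,v,.03))
for n,u,v in[("jar",390,171),("tamp",389,204),("tub",164,225),("scr",215,268)]: print(n,onz(c,u,v,.05))
E
```

```text
plate ((397.7766418457031, 261.87481689453125), (28.604724884033203, 89.87908935546875), 20.82674789428711)
grip ((392.4635314941406, 260.1995849609375), (15.781453132629395, 70.94107055664062), 20.772348403930664)
bed ((426.4654541015625, -28.69904327392578), (166.99000549316406, 204.85443115234375), 89.81320190429688)
catch ((358.8605651855469, -30.2016544342041), (44.24403381347656, 12.698805809020996), 88.68029022216797)
bedUL [0.53094364 0.05143998 0.03      ]
UR [ 0.53001875 -0.11433828  0.03      ]
LL [0.3251692  0.05176594 0.03      ]
LR [ 0.32586785 -0.11316392  0.03      ]
jar [ 0.53864973 -0.23425471  0.05      ]
tamp [ 0.42916863 -0.22409063  0.05      ]
tub [0.37742206 0.50176278 0.05      ]
scr [0.23678568 0.33860278 0.05      ]
```

```bash
python3 -m pendant '[{"tx":-0.8,"ty":-0.1,"rz":1,"grip":-1},{"tx":-0.8,"ty":-0.1,"rz":1,"grip":-1},{"tx":-0.8,"ty":-0.1,"rz":1,"grip":-1},{"tx":-0.8,"ty":-0.1,"rz":1,"grip":-1},{"tx":-0.8,"ty":-0.1,"rz":1,"grip":-1},{"tx":-0.8,"ty":-0.1,"rz":1,"grip":-1},{"tx":-0.8,"ty":-0.1,"rz":1,"grip":-1},{"tx":-0.8,"ty":-0.1,"rz":1,"grip":-1}]'
```

```text
$[0]: bad value
```

```bash
python3 -m pendant '[{"rx":0,"ry":0,"rz":1,"tx":-0.8,"ty":-0.1,"tz":0,"grip":-1},{"rx":0,"ry":0,"rz":1,"tx":-0.8,"ty":-0.1,"tz":0,"grip":-1},{"rx":0,"ry":0,"rz":1,"tx":-0.8,"ty":-0.1,"tz":0,"grip":-1},{"rx":0,"ry":0,"rz":1,"tx":-0.8,"ty":-0.1,"tz":0,"grip":-1},{"rx":0,"ry":0,"rz":1,"tx":-0.8,"ty":-0.1,"tz":0,"grip":-1},{"rx":0,"ry":0,"rz":1,"tx":-0.8,"ty":-0.1,"tz":0,"grip":-1},{"rx":0,"ry":0,"rz":1,"tx":-0.8,"ty":-0.1,"tz":0,"grip":-1},{"rx":0,"ry":0,"rz":1,"tx":-0.8,"ty":-0.1,"tz":0,"grip":-1}]'
```

```text
time_s: 0.87
ee_pos: [0.3781, 0.3496, 0.3005]
eef_rot: [-3.138, 0.0, 2.233]
force: [0.9, 0.0, -0.4]
grip_width: 0.0943
```

```bash
python3 -m pendant '[{"rx":0,"ry":0,"rz":1,"tx":-0.85,"ty":-0.25,"tz":0,"grip":-1},{"rx":0,"ry":0,"rz":1,"tx":-0.85,"ty":-0.25,"tz":0,"grip":-1},{"rx":0,"ry":0,"rz":1,"tx":-0.85,"ty":-0.25,"tz":0,"grip":-1},{"rx":0,"ry":0,"rz":1,"tx":-0.85,"ty":-0.25,"tz":0,"grip":-1},{"rx":0,"ry":0,"rz":0.3,"tx":0,"ty":0,"tz":0,"grip":-1},{"rx":0,"ry":0,"rz":0,"tx":0,"ty":0,"tz":0,"grip":-1}]'
python3 - <<'E'
from h import *
c=ctrl.camera("wrist"); cv2.imwrite("pics/w1.png",c["pixels"]); np.save("w1.npy",c,allow_pickle=True)
print(ctrl.get_obs()["ee_pos"],ctrl.get_obs()["eef_rot"])
E
```

```text
time_s: 1.37
ee_pos: [0.4188, 0.202, 0.2998]
eef_rot: [-3.138, 0.002, 1.907]
force: [-0.6, -0.7, 0.2]
grip_width: 0.0944
[0.41873481 0.20232023 0.2997428 ] [-3.13734614e+00  2.37221483e-03  1.90896523e+00]
```

View pics/w1.png

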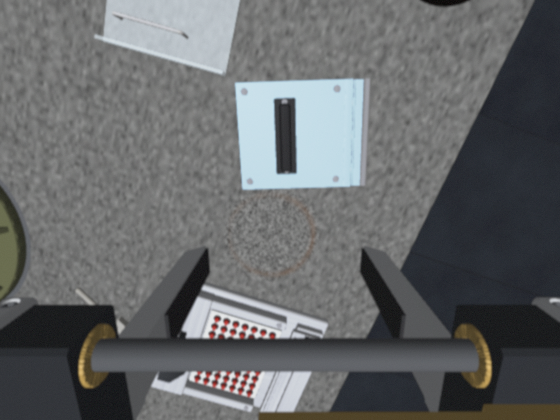

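The wrist view shows the plate (236–367, 80–188), with its grip at (285,136) and the bead on the right edge at x≈365. The filler is partly hidden at the bottom.

```bash
cat > meas.py <<'E'
from h import *
def plate(c,im,box):
    hsv=cv2.cvtColor(im,cv2.COLOR_BGR2HSV)
    x0,y0,x1,y1=box
    def big(mask):
        m=np.zeros(mask.shape,np.uint8); m[y0:y1,x0:x1]=mask[y0:y1,x0:x1]*255
        m=cv2.morphologyEx(m,cv2.MORPH_OPEN,np.ones((3,3)))
        return max(cv2.findContours(m,cv2.RETR_EXTERNAL,cv2.CHAIN_APPROX_NONE)[0],key=cv2.contourArea)
    b=(im[:,:,0].astype(int)-im[:,:,2]>18)&(hsv[:,:,2]>120)
    pc=cv2.convexHull(big(b)); g=big(hsv[:,:,2]<80)
    out={}
    for n,cs,z in(("slab",pc,.012),("grip",g,.046)):
        cs=cs[:,0,:]
        rr=cv2.minAreaRect(cs.astype(np.float32)); P=np.array([onz(c,u,v,z)[:2] for u,v in cs])*1000
        r=cv2.minAreaRect(P.astype(np.float32)); print(n,"px",np.round(rr[0],1),"world mm",np.round(r[0],1),np.round(r[1],1),round(r[2],2)); out[n]=rr[0]
    return out
E
python3 - <<'E'
from meas import *
c=np.load("w1.npy",allow_pickle=True).item(); g=plate(c,c["pixels"],(228,70,380,200))["grip"]
t=ctrl.camera("top"); im=t["pixels"]; hsv=cv2.cvtColor(im,cv2.COLOR_BGR2HSV)
m=np.zeros(im.shape[:2],np.uint8); m[205:235,220:260]=(hsv[205:235,220:260,2]<90)*255
cs=max(cv2.findContours(m,cv2.RETR_EXTERNAL,cv2.CHAIN_APPROX_NONE)[0],key=cv2.contourArea); gt=cv2.minAreaRect(cs)[0]; print(gt)
print(tri([ray(c,*g),ray(t,*gt)]))
E
```

```text
slab px [300.3 133.6] world mm [413.1 270.4] [142.2 120.7] 20.95
grip px [285.2 135.7] world mm [397.3 265.8] [19.1 73. ] 20.92
(249.60789489746094, 220.90455627441406)
(array([ 0.40651189,  0.2491425 , -0.16247572]), [np.float64(0.011855903972410485), np.float64(0.011855903972410424)])
```

```bash
python3 - <<'E'
from meas import *
c=np.load("w1.npy",allow_pickle=True).item(); g=(285.2,135.7)
t=ctrl.camera("top"); im=cv2.imread("pics/top0.png"); hsv=cv2.cvtColor(im,cv2.COLOR_BGR2HSV)
m=np.zeros(im.shape[:2],np.uint8); m[205:235,220:260]=(hsv[205:235,220:260,2]<90)*255
cs=max(cv2.findContours(m,cv2.RETR_EXTERNAL,cv2.CHAIN_APPROX_NONE)[0],key=cv2.contourArea); gt=cv2.minAreaRect(cs)[0]; print(gt)
print(tri([ray(c,*g),ray(t,*gt)]))
# slab from center: grip expected
a=np.radians(20.9)
print(proj(c,(.3925,.260,.046)))
M=c["world_from_camera"];p,Rm,o=tcp(); print("cam in tool",Rm.T@(M[:3,3]-p))
E
```

```text
(239.43104553222656, 218.82762145996094)
(array([0.39804992, 0.26450783, 0.00258938]), [np.float64(0.0009194425909821974), np.float64(0.0009194425909821921)])
(np.float64(278.97839742569744), np.float64(140.69356019902335))
cam in tool [ 0.08055742  0.00175776 -0.08294963]
```

```bash
python3 -m pendant '[{"rx":0,"ry":0,"rz":-0.38,"tx":0.8,"ty":0,"tz":0.4,"grip":-1},{"rx":0,"ry":0,"rz":0,"tx":0.8,"ty":0,"tz":0.4,"grip":-1},{"rx":0,"ry":0,"rz":0,"tx":0.1,"ty":0,"tz":0.3,"grip":-1},{"rx":0,"ry":0,"rz":0,"tx":0,"ty":0,"tz":0,"grip":-1}]'
python3 - <<'E'
from h import *
c=ctrl.camera("wrist"); cv2.imwrite("pics/w2.png",c["pixels"]); np.save("w2.npy",c,allow_pickle=True)
print(ctrl.get_obs()["ee_pos"],ctrl.get_obs()["eef_rot"])
E
```

```text
time_s: 1.85
ee_pos: [0.3928, 0.2733, 0.2544]
eef_rot: [-3.139, 0.002, 1.948]
force: [-0.4, 0.2, -0.7]
grip_width: 0.0939
[0.39311976 0.27315797 0.25552983] [-3.14036354e+00  1.46815195e-03  1.94754243e+00]
```

View pics/w2.png

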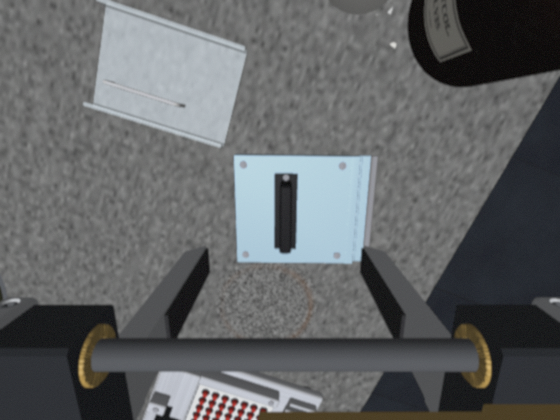

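```bash
python3 - <<'E'
from h import *
a=cv2.imread("pics/w1.png")[70:200,225:385]; b=cv2.imread("pics/w2.png")[145:275,225:385]
cv2.imwrite("pics/z12.png",cv2.resize(np.hstack([a,b]),None,fx=2.5,fy=2.5,interpolation=cv2.INTER_CUBIC))
E
```

```text
(no output)
```

View pics/z12.png

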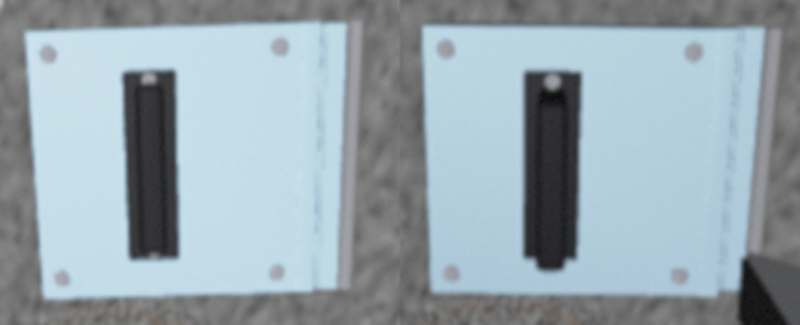

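```bash
python3 - <<'E'
from h import *
c1=np.load("w1.npy",allow_pickle=True).item();c2=np.load("w2.npy",allow_pickle=True).item()
def f(n,a,b):
    p,e=tri([ray(c1,225+a[0]/2.5-.3,70+a[1]/2.5-.3),ray(c2,225+b[0]/2.5-.3,145+b[1]/2.5-.3)]); print(n,np.round(p*1000,1),np.round(np.array(e)*1000,2)); return p
S=[f("s",*x) for x in(((48,54),(46,49)),((280,46),(294,52)),((62,278),(51,273)),((277,272),(279,275)))]
A=f("rib far",(150,86),(153,97)); B=f("rib near",(152,253),(152,269))
print("ctr",np.mean(S,0)); d=S[1]-S[0]+S[3]-S[2]; print("yaw",np.degrees(np.arctan2(d[1],d[0]))); e=S[0]-S[2]+S[1]-S[3]; print(np.degrees(np.arctan2(-e[0],e[1])))
z=.046
for c,off,pts in((c1,70,((150,86),(152,253))),(c2,145,((153,97),(152,269)))):
    print([np.round(onz(c,225+p[0]/2.5-.3,off+p[1]/2.5-.3,z)*1000,1) for p in pts])
    print("s",np.mean([onz(c,225+p[0]/2.5-.3,off+p[1]/2.5-.3,.012)*1000 for p in (((48,54),(280,46),(62,278),(277,272)) if off==70 else ((46,49),(294,52),(51,273),(279,275)))],0))
E
```

```text
s [338.7 295.5  12.5] [0.09 0.09]
s [433.9 332.   13.7] [0.12 0.12]
s [374.3 202.1  12.7] [0.11 0.11]
s [470.2 238.4  11.1] [0.2 0.2]
rib far [385.9 296.7  32.5] [0.09 0.09]
rib near [410.2 232.1  42.1] [0.7 0.7]
ctr [0.40428013 0.26702362 0.01251708]
yaw 20.880197439065167
21.0275612012103
[array([386.2, 296.1,  46. ]), array([409.4, 232.4,  46. ])]
s [404.27570683 267.08673329  12.        ]
[array([384.8, 299.1,  46. ]), array([410.3, 234. ,  46. ])]
s [404.27123934 266.96334122  12.        ]
```

```bash
python3 -m pendant '[{"rx":0,"ry":0,"rz":0.16,"tx":-0.24,"ty":0.03,"tz":0.5,"grip":-1},{"rx":0,"ry":0,"rz":0,"tx":0,"ty":0,"tz":0.8,"grip":-1},{"rx":0,"ry":0,"rz":0,"tx":0,"ty":0,"tz":0.8,"grip":-1},{"rx":0,"ry":0,"rz":0,"tx":0,"ty":0,"tz":0.4,"grip":-1},{"rx":0,"ry":0,"rz":0,"tx":0,"ty":0,"tz":0,"grip":-1}]'
python3 - <<'E'
from h import *
c=ctrl.camera("wrist"); cv2.imwrite("pics/w3.png",c["pixels"])
p,Rm,o=tcp();print(p,o["eef_rot"],o["force"],o["moment"])
for z in(.015,.046): print(z,[np.round(proj(c,p*[1,1,0]+[0,0,z]),1)])
E
```

```text
time_s: 2.32
ee_pos: [0.3999, 0.2664, 0.1572]
eef_rot: [3.134, 0.0, 1.943]
force: [-0.8, 0.5, 0.1]
grip_width: 0.0941
[0.40025648 0.26659569 0.15861971] [3.13298094e+00 1.92121215e-04 1.94280102e+00] [ 0.75502146 -0.14393524 -0.12599483] [-0.05869675  0.00807514  0.00277124]
0.015 [array([281.9, 234.8])]
0.046 [array([281.9, 250.8])]
```

View pics/w3.png

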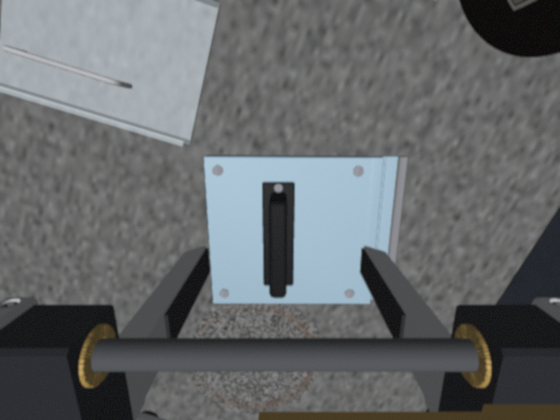

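```bash
python3 -m pendant '[{"rx":0.12,"ry":0,"rz":0.08,"tx":0,"ty":-0.07,"tz":0.4,"grip":-1},{"rx":0,"ry":0,"rz":0,"tx":0,"ty":0,"tz":0.4,"grip":-1},{"rx":0,"ry":0,"rz":0,"tx":0,"ty":0,"tz":0.2,"grip":-1},{"rx":0,"ry":0,"rz":0,"tx":0,"ty":0,"tz":0,"grip":-1}]'; python3 -c "
from h import *
p,Rm,o=tcp();print(p,o['eef_rot'],o['force'],o['moment'])"
```

```text
time_s: 2.7
ee_pos: [0.4009, 0.2671, 0.1242]
eef_rot: [3.133, -0.001, 1.938]
force: [-0.1, -0.1, -0.5]
grip_width: 0.0941
[0.40085197 0.2671252  0.12421791] [ 3.13269583e+00 -1.13091917e-03  1.93835358e+00] [-0.07462425 -0.10136564 -0.50423433] [-0.05857875 -0.00417322  0.00264417]
```

```bash
python3 -m pendant '[{"rx":0.12,"ry":0,"rz":0,"tx":0,"ty":-0.1,"tz":0.15,"grip":-1},{"rx":0.12,"ry":0,"rz":0,"tx":0,"ty":0,"tz":0.1,"grip":-1}]'; python3 -c "
from h import *
p,Rm,o=tcp();print(p,o['eef_rot'],o['force'],o['moment'])"
```

```text
time_s: 2.87
ee_pos: [0.398, 0.2662, 0.1165]
eef_rot: [-3.137, -0.002, 1.939]
force: [-0.7, 0.2, -0.5]
grip_width: 0.0944
[0.39801402 0.26620413 0.11653192] [-3.13675252e+00 -1.66996688e-03  1.93868541e+00] [-0.74356729  0.15748961 -0.46783335] [-0.02991928  0.0009982   0.04654842]
```

```bash
python3 -m pendant '[{"rx":-0.06,"ry":0,"rz":0,"tx":-0.02,"ty":0,"tz":0.06,"grip":1},{"rx":0,"ry":0,"rz":0,"tx":0,"ty":0,"tz":0,"grip":1},{"rx":0,"ry":0,"rz":0,"tx":0,"ty":0,"tz":0,"grip":1},{"rx":0,"ry":0,"rz":0,"tx":0,"ty":0,"tz":0,"grip":1},{"rx":0,"ry":0,"rz":0,"tx":0,"ty":0,"tz":0,"grip":1},{"rx":0,"ry":0,"rz":0,"tx":0,"ty":0,"tz":0,"grip":1}]' 40; python3 -c "
from h import *
p,Rm,o=tcp();print(p,o['eef_rot'],o['force'],o['moment'])"
```

```text
time_s: 3.37
ee_pos: [0.399, 0.2658, 0.1157]
eef_rot: [3.14, -0.002, 1.939]
force: [0.4, 0.3, -0.4]
grip_width: 0.0577
[0.39904562 0.26576204 0.11567695] [ 3.14008539e+00 -2.04453119e-03  1.93890106e+00] [ 0.41141324  0.3273505  -0.42069528] [-0.06605926  0.04195334  0.01408948]
```

```bash
python3 -m pendant '[{"rx":0,"ry":0,"rz":0,"tx":0,"ty":0,"tz":0,"grip":1},{"rx":0,"ry":0,"rz":0,"tx":0,"ty":0,"tz":0,"grip":1},{"rx":0,"ry":0,"rz":0,"tx":0,"ty":0,"tz":0,"grip":1},{"rx":0,"ry":0,"rz":0,"tx":0,"ty":0,"tz":0,"grip":1},{"rx":0,"ry":0,"rz":0,"tx":0,"ty":0,"tz":0,"grip":1},{"rx":0,"ry":0,"rz":0,"tx":0,"ty":0,"tz":0,"grip":1},{"rx":0,"ry":0,"rz":0,"tx":0,"ty":0,"tz":0,"grip":1}]' 40; python3 -c "
from h import *
p,Rm,o=tcp();print(p,o['eef_rot'],o['force'],o['moment'])"
```

```text
time_s: 3.95
ee_pos: [0.399, 0.2658, 0.1158]
eef_rot: [3.14, -0.002, 1.939]
force: [0.6, -0.5, -0.3]
grip_width: 0.012
[0.39899227 0.26578113 0.11584612] [ 3.14026928e+00 -2.06570014e-03  1.93895545e+00] [ 0.6174678  -0.52295005 -0.29474851] [-0.0474245   0.1084298  -0.04065972]
```

Grip width reads 12.0 mm, so the rib is held. Lift the plate and turn towards the filler.

```bash
python3 -m pendant '[{"rx":0,"ry":0,"rz":0,"tx":0,"ty":0,"tz":-0.3,"grip":1},{"rx":0,"ry":0,"rz":0,"tx":0,"ty":0,"tz":-0.6,"grip":1},{"rx":0,"ry":0,"rz":0,"tx":0,"ty":0,"tz":-0.9,"grip":1},{"rx":0,"ry":0,"rz":0,"tx":0,"ty":0,"tz":-0.9,"grip":1},{"rx":0,"ry":0,"rz":0.6,"tx":-0.3,"ty":0,"tz":-0.8,"grip":1},{"rx":0,"ry":0,"rz":1,"tx":-0.6,"ty":0,"tz":-0.7,"grip":1},{"rx":0,"ry":0,"rz":1,"tx":-0.7,"ty":0,"tz":-0.7,"grip":1},{"rx":0,"ry":0,"rz":1,"tx":-0.7,"ty":0,"tz":-0.7,"grip":1}]' 40; python3 -c "
from h import *
p,Rm,o=tcp();print(p,o['eef_rot'],o['force'],o['moment'])"
```

```text
time_s: 4.62
ee_pos: [0.4207, 0.1762, 0.3418]
eef_rot: [-3.126, 0.004, 1.686]
force: [1.3, 0.0, -2.9]
grip_width: 0.0117
[0.42065814 0.17620734 0.34179414] [-3.12643291  0.0035315   1.68645519] [ 1.32896563  0.0371519  -2.8884432 ] [-0.08417637  0.00374832  0.02994987]
```

```bash
python3 -m pendant '[{"rx":0,"ry":0,"rz":0.8,"tx":-0.9,"ty":0,"tz":-0.4,"grip":1},{"rx":0,"ry":0,"rz":0.7,"tx":-0.9,"ty":0,"tz":-0.4,"grip":1},{"rx":0,"ry":0,"rz":0,"tx":-0.9,"ty":0,"tz":-0.4,"grip":1},{"rx":0,"ry":0,"rz":0,"tx":-0.9,"ty":0,"tz":-0.3,"grip":1},{"rx":0,"ry":0,"rz":0,"tx":-0.9,"ty":0,"tz":0,"grip":1},{"rx":0,"ry":0,"rz":0,"tx":-0.9,"ty":0,"tz":0,"grip":1},{"rx":0,"ry":0,"rz":0,"tx":-0.9,"ty":0,"tz":0,"grip":1},{"rx":0,"ry":0,"rz":0,"tx":-0.9,"ty":0,"tz":0,"grip":1}]' 40
python3 -m pendant '[{"rx":0,"ry":0,"rz":0,"tx":-0.7,"ty":0,"tz":0,"grip":1},{"rx":0,"ry":0,"rz":0,"tx":0,"ty":0,"tz":0,"grip":1},{"rx":0,"ry":0,"rz":0,"tx":0,"ty":0,"tz":0,"grip":1}]' 40
python3 - <<'E'
from h import *
c=ctrl.camera("wrist"); cv2.imwrite("pics/w4.png",c["pixels"]); np.save("w4.npy",c,allow_pickle=True)
p,Rm,o=tcp();print(p,o["eef_rot"],o["force"],o["moment"])
E
```

```text
time_s: 5.28
ee_pos: [0.4257, -0.1232, 0.4121]
eef_rot: [-3.136, 0.005, 1.574]
force: [1.2, 0.3, -3.3]
grip_width: 0.0118
time_s: 5.53
ee_pos: [0.4244, -0.1584, 0.411]
eef_rot: [-3.134, 0.005, 1.567]
force: [0.7, 0.5, -2.6]
grip_width: 0.0117
[ 0.42447734 -0.15802542  0.41090733] [-3.13354643  0.00526189  1.5681632 ] [-0.13675191  0.41329288 -1.63696763] [-0.06246992  0.14376895 -0.07006078]
```

View pics/w4.png

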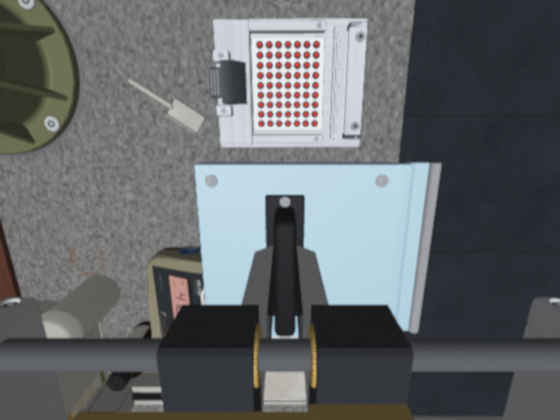

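The whole filler is visible above the held plate: its outline spans (214,20)–(366,148), with the catch at (232,82) and the rail on the right at x≈345–365.

```bash
python3 - <<'E'
from h import *
a=cv2.imread("pics/w4.png")[10:155,205:375]
cv2.imwrite("pics/z4.png",cv2.resize(a,None,fx=4,fy=4,interpolation=cv2.INTER_CUBIC))
c=np.load("w4.npy",allow_pickle=True).item()
im=c["pixels"]; hsv=cv2.cvtColor(im,cv2.COLOR_BGR2HSV)
m=np.zeros(im.shape[:2],np.uint8); m[10:155,205:375]=((hsv[10:155,205:375,1]>100)&(hsv[10:155,205:375,2]>70))*255
P=np.array([onz(c,u,v,.037)[:2] for v,u in np.argwhere(m>0)])*1000
print("caps",cv2.minAreaRect(P.astype(np.float32)),P.mean(0))
for n,u,v in[("front L",214,20)]: pass
E
```

```text
caps ((426.814697265625, -28.97399139404297), (104.40193176269531, 80.13433837890625), 89.9234390258789) [426.76261664 -25.44388199]
```

View pics/z4.png

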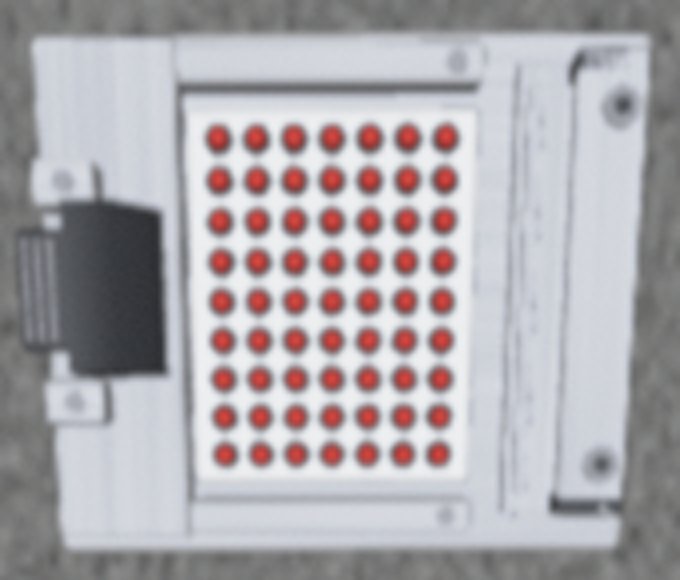

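```bash
python3 - <<'E'
from h import *
c=np.load("w4.npy",allow_pickle=True).item()
f=lambda x,y,z:np.round(onz(c,205+x/4-.4,10+y/4-.4,z)*1000,1)
for n,x,y,z in(("frontL",32,38,.04),("rearL",650,35,.056),("rearR",620,548,.056),("frontR",68,548,.04),("lipL",577,80,.056),("lipR",555,495,.056),("stopL",590,52,.056),("stopR",585,505,.056),("ridgeL",518,65,.043),("ridgeR",503,510,.043),("catchU",160,210,.0745),("catchL",165,372,.0745)): print(n,f(x,y,z))
# two-view height check with top0
t=ctrl.camera("top")
print("catch top corner z?",tri([ray(c,205+160/4-.4,10+210/4-.4),ray(t,190+482/3.6-.4,160+228/3.6-.4)]))
for name,wa,tb in(("cap TL",(219,139),(446,216)),("cap TR",(447,138),(444,131)),("cap BR",(439,455),(555,129)),("cap BL",(226,455),(561,213))):
    p,e=tri([ray(c,205+wa[0]/4-.4,10+wa[1]/4-.4),ray(t,190+tb[0]/3.6-.4,160+tb[1]/3.6-.4)]); print(name,np.round(p*1000,1),np.round(e[0]*1000,1), f(*wa,.037))
E
```

```text
frontL [331.3  49.1  40. ]
rearL [524.2  44.4  56. ]
rearR [ 525.  -109.5   56. ]
frontR [ 333.1 -110.2   40. ]
lipL [502.5  32.3  56. ]
lipR [502.  -91.9  56. ]
stopL [506.1  39.9  56. ]
stopR [512.2 -95.2  56. ]
ridgeL [485.9  39.8  43. ]
ridgeR [486.4 -97.4  43. ]
catchU [374.4  -6.7  74.5]
catchL [374.2 -53.3  74.5]
catch top corner z? (array([ 0.37181639, -0.00660054,  0.06545934]), [np.float64(0.0020382184080782423), np.float64(0.0020382184080782653)])
cap TL [388.   21.1  29.5] 1.6 [389.9  20.5  37. ]
cap TR [463.9  20.1  37.8] 0.4 [464.4  20.4  37. ]
cap BR [462.8 -79.5  43.4] 1.0 [464.1 -79.   37. ]
cap BL [387.9 -81.1  34.6] 2.8 [389.7 -78.8  37. ]
```

```bash
cat > st.py <<'E'
from h import *
B=np.array([.4272,-.0295,0]); yb=np.radians(-0.1)
Rb=R.from_euler('z',yb).as_matrix()
def st(H=.1158):
    p,Rm,o=tcp()
    bead=Rb.T@(p+Rm@[0,.092,H-.004]-B); fe=Rb.T@(p+Rm@[0,-.054,H]-B)
    zp=-Rm[:,2]; xp=Rb.T@Rm[:,1]
    print("t %.2f bead mm %s front %s pitch %.2f roll(x) %.2f yaw %.2f F %s M %s w %.4f"%(o["time_s"],np.round(bead*1000,1),np.round(fe*1000,1),np.degrees(np.arcsin(-xp[2])),np.degrees(np.arcsin((Rb.T@Rm[:,0])[2])),np.degrees(np.arctan2(xp[1],xp[0])),np.round(o["force"],1),np.round(o["moment"],2),o["grip_width"]))
if __name__=="__main__": st()
E
python3 -m pendant '[{"rx":1,"ry":0,"rz":0,"tx":0.7,"ty":0,"tz":0,"grip":1},{"rx":1,"ry":0,"rz":0,"tx":0.8,"ty":0,"tz":0,"grip":1},{"rx":1,"ry":0,"rz":0,"tx":0.8,"ty":0,"tz":0,"grip":1},{"rx":1,"ry":0,"rz":0,"tx":0.8,"ty":0,"tz":0,"grip":1},{"rx":0,"ry":0,"rz":0,"tx":0,"ty":0,"tz":0,"grip":1},{"rx":0,"ry":0,"rz":0,"tx":0,"ty":0,"tz":0,"grip":1}]' 40; python3 st.py; python3 - <<'E'
from h import *
c=ctrl.camera("scene"); cv2.imwrite("pics/s5.png",c["pixels"])
E
```

```text
time_s: 6.13
ee_pos: [0.4234, -0.0227, 0.4106]
eef_rot: [-2.843, 0.009, 1.575]
force: [0.9, 0.4, -1.8]
grip_width: 0.012
t 6.13 bead mm [ 51.2   6.  276.7] front [-89.5   5.4 315.9] pitch 17.12 roll(x) -0.51 yaw 0.21 F [ 0.9  0.4 -1.8] M [-0.06 -0.24 -0.01] w 0.0120
```

View pics/s5.png

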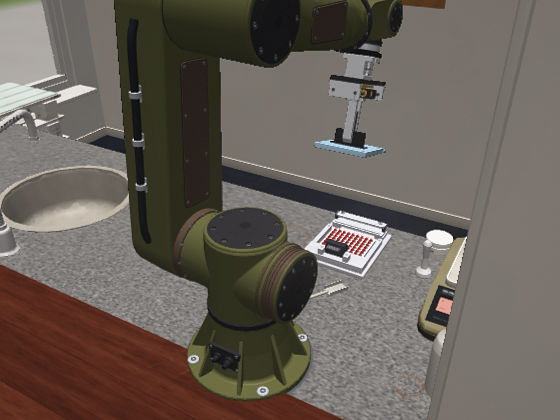

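```bash
python3 -m pendant '[{"rx":0,"ry":0.13,"rz":0.05,"tx":-0.15,"ty":0.2,"tz":0.9,"grip":1},{"rx":0,"ry":0,"rz":0,"tx":0,"ty":0.25,"tz":0.95,"grip":1},{"rx":0,"ry":0,"rz":0,"tx":0,"ty":0.28,"tz":0.95,"grip":1},{"rx":0,"ry":0,"rz":0,"tx":0,"ty":0.28,"tz":0.95,"grip":1},{"rx":0,"ry":0,"rz":0,"tx":0,"ty":0,"tz":0,"grip":1},{"rx":0,"ry":0,"rz":0,"tx":0,"ty":0,"tz":0,"grip":1}]' 40; python3 st.py
```

```text
time_s: 6.68
ee_pos: [0.4181, -0.0312, 0.2536]
eef_rot: [-2.857, 0.002, 1.569]
force: [0.8, 0.1, -1.7]
grip_width: 0.0118
t 6.68 bead mm [ 47.8  -2.  120.4] front [-93.4  -1.9 157.6] pitch 16.30 roll(x) -0.11 yaw -0.06 F [ 0.8  0.1 -1.7] M [-0.02 -0.2  -0.01] w 0.0118
```

```bash
python3 -m pendant '[{"rx":0,"ry":0,"rz":0,"tx":0.05,"ty":0.1,"tz":0.6,"grip":1},{"rx":0,"ry":0,"rz":0,"tx":0,"ty":0.1,"tz":0.5,"grip":1},{"rx":0,"ry":0,"rz":0,"tx":0,"ty":0,"tz":0,"grip":1},{"rx":0,"ry":0,"rz":0,"tx":0,"ty":0,"tz":0,"grip":1}]' 40; python3 st.py;python3 - <<'E'
from h import *
c=ctrl.camera("wrist"); cv2.imwrite("pics/w6.png",c["pixels"]); np.save("w6.npy",c,allow_pickle=True)
c=ctrl.camera("top"); cv2.imwrite("pics/t6.png",cv2.resize(c["pixels"][160:260,270:400],None,fx=5,fy=5,interpolation=cv2.INTER_CUBIC))
E
```

```text
time_s: 7.02
ee_pos: [0.4166, -0.0309, 0.2167]
eef_rot: [-2.869, 0.004, 1.567]
force: [0.7, -0.4, -0.9]
grip_width: 0.0121
t 7.02 bead mm [47.9 -2.  84.3] front [-93.8  -1.6 119.7] pitch 15.63 roll(x) -0.20 yaw -0.17 F [ 0.7 -0.4 -0.9] M [-0.06 -0.18  0.04] w 0.0121
```

View pics/w6.png

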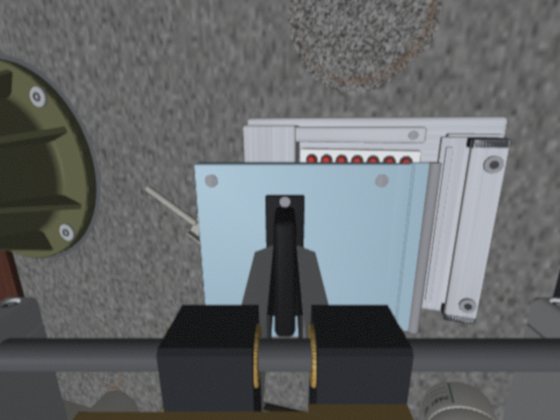

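View pics/t6.png

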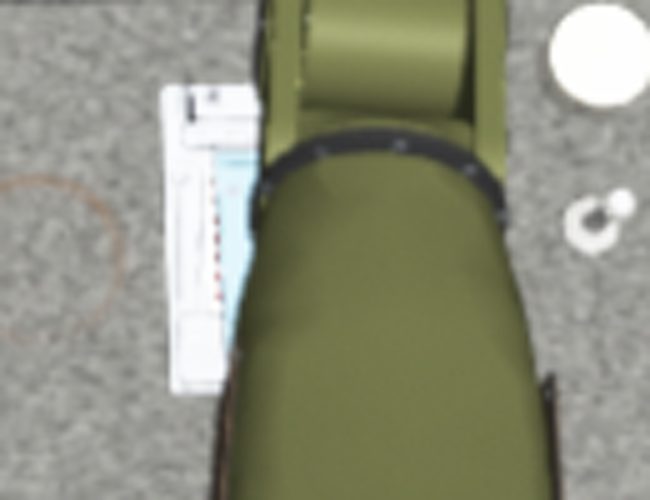

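```bash
python3 - <<'E'
from h import *
a=cv2.imread("pics/w6.png")[110:335,395:525]
cv2.imwrite("pics/z6.png",cv2.resize(a,None,fx=2.6*1,fy=2.6,interpolation=cv2.INTER_CUBIC))
E
```

```text
(no output)
```

View pics/z6.png

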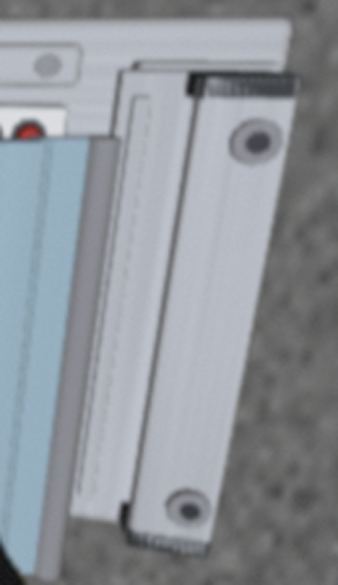

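```bash
python3 - <<'E'
from h import *
c=np.load("w6.npy",allow_pickle=True).item(); c4=np.load("w4.npy",allow_pickle=True).item()
g=lambda x,y:(395+x/2.6-.3,110+y/2.6-.3)
for n,x,y in(("stopT in",195,96),("stopT out",195,72),("stopB in",128,505),("stopB out",135,545),("lip mid",165,300),("ridge solid",107,300),("ridge dash",127,300),("bedge",95,300)):
  print(n,[np.round(onz(c,*g(x,y),z)*1000,1) for z in(.043,.056)])
# triangulate lip corners w4/w6
h=lambda x,y:(205+x/4-.4,10+y/4-.4)
for n,a,b in(("lipTop",(575,80),(195,96)),("lipBot",(553,497),(130,505)),("ridge solid top",(518,70),(132,97)),("screwT",(621,106),(257,142)),("screwB",(599,464),(189,511)),):
  p,e=tri([ray(c4,*h(*a)),ray(c,*g(*b))]); print(n,np.round(p*1000,1),np.round(e[0]*1000,2))
# bead ends in w6 projected
from st import *
p,Rm,o=tcp()
for y in(.06,-.06): print(y,np.round(proj(c,p+Rm@[y,.092,.1118]),1),(p+Rm@[y,.092,.1118])[:3])
E
```

```text
stopT in [array([505.1,  34.5,  43. ]), array([501.8,  35.4,  56. ])]
stopT out [array([504.2,  40.9,  43. ]), array([500.9,  41.4,  56. ])]
stopB in [array([504.5, -92.2,  43. ]), array([501.2, -84.8,  56. ])]
stopB out [array([ 508.3, -106.1,   43. ]), array([504.9, -98. ,  56. ])]
lip mid [array([505.7, -23.9,  43. ]), array([502.4, -20. ,  56. ])]
ridge solid [array([490.3, -25.2,  43. ]), array([487.8, -21.2,  56. ])]
ridge dash [array([495.7, -24.7,  43. ]), array([492.9, -20.8,  56. ])]
bedge [array([487.1, -25.5,  43. ]), array([484.7, -21.5,  56. ])]
lipTop [503.8  34.7  46.7] 0.31
lipBot [504.6 -93.   41.4] 0.84
ridge solid top [485.2  34.9  58.3] 1.32
screwT [516.2  24.4  59.4] 0.35
screwB [515.8 -81.8  60.1] 0.44
0.06 [432.6 160.8] [0.47542862 0.02849734 0.08409309]
-0.06 [410.7 328. ] [ 0.47497928 -0.09150102  0.08452866]
```

```bash
python3 -m pendant '[{"rx":0.15,"ry":0.05,"rz":-0.03,"tx":0.1,"ty":0.1,"tz":0.4,"grip":1},{"rx":0.05,"ry":0,"rz":0,"tx":0,"ty":0.08,"tz":0.3,"grip":1},{"rx":0,"ry":0,"rz":0,"tx":0,"ty":0,"tz":0,"grip":1}]' 40; python3 st.py
```

```text
time_s: 7.37
ee_pos: [0.418, -0.0273, 0.1916]
eef_rot: [-2.863, 0.001, 1.568]
force: [0.1, 0.2, -2.4]
grip_width: 0.0117
t 7.37 bead mm [48.5  2.  58.8] front [-92.9   2.2  95.1] pitch 15.94 roll(x) -0.05 yaw -0.07 F [ 0.1  0.2 -2.4] M [-0.03 -0.13 -0.  ] w 0.0117
```

```bash
python3 -m pendant '[{"rx":0,"ry":0,"rz":0,"tx":-0.05,"ty":0.05,"tz":0.12,"grip":1},{"rx":0,"ry":0,"rz":0,"tx":0,"ty":0.05,"tz":0.05,"grip":1},{"rx":0,"ry":0,"rz":0,"tx":0,"ty":0,"tz":0,"grip":1}]' 40; python3 st.py
```

```text
time_s: 7.62
ee_pos: [0.421, -0.0299, 0.1852]
eef_rot: [-2.866, 0.001, 1.568]
force: [0.7, 0.3, -2.3]
grip_width: 0.012
t 7.62 bead mm [51.9 -0.6 52.6] front [-89.7  -0.5  88.5] pitch 15.80 roll(x) -0.08 yaw -0.08 F [ 0.7  0.3 -2.3] M [-0.06 -0.19 -0.02] w 0.0120
```

```bash
for i in 1; do python3 -m pendant '[{"rx":0.03,"ry":0,"rz":0,"tx":0,"ty":0.12,"tz":-0.04,"grip":1},{"rx":0,"ry":0,"rz":0,"tx":0,"ty":0.1,"tz":-0.03,"grip":1}]' 40; python3 st.py; python3 -m pendant '[{"rx":0,"ry":0,"rz":0,"tx":0,"ty":0.08,"tz":-0.02,"grip":1}]' 40;  python3 st.py; done
```

```text
time_s: 7.78
ee_pos: [0.4307, -0.0301, 0.1862]
eef_rot: [-2.864, 0.002, 1.568]
force: [-0.4, -0.2, -2.8]
grip_width: 0.0117
t 7.78 bead mm [61.4 -0.9 53.4] front [-80.1  -0.6  89.6] pitch 15.90 roll(x) -0.09 yaw -0.09 F [-0.4 -0.2 -2.8] M [-0.01 -0.21 -0.01] w 0.0117
time_s: 7.87
ee_pos: [0.4347, -0.0302, 0.1864]
eef_rot: [-2.865, 0.002, 1.568]
force: [-0.4, 0.9, -2.2]
grip_width: 0.0119
t 7.87 bead mm [65.4 -1.  53.7] front [-76.1  -0.7  89.7] pitch 15.87 roll(x) -0.09 yaw -0.10 F [-0.4  0.9 -2.2] M [-0.01 -0.15  0.  ] w 0.0119
```

Smaller steps now, until the contact shows in Fx.

```bash
python3 -m pendant '[{"rx":0,"ry":0,"rz":0,"tx":0,"ty":0.04,"tz":0,"grip":1}]' 40; python3 st.py; python3 -m pendant '[{"rx":0,"ry":0,"rz":0,"tx":0,"ty":0.04,"tz":0,"grip":1}]' 40;  python3 st.py;
```

```text
time_s: 7.95
ee_pos: [0.4369, -0.0302, 0.1861]
eef_rot: [-2.865, 0.002, 1.568]
force: [0.7, 0.0, -2.3]
grip_width: 0.0115
t 7.95 bead mm [67.7 -1.  53.5] front [-73.8  -0.8  89.5] pitch 15.83 roll(x) -0.10 yaw -0.10 F [ 0.7  0.  -2.3] M [-0.06 -0.16  0.04] w 0.0115
time_s: 8.03
ee_pos: [0.4389, -0.0302, 0.1857]
eef_rot: [-2.865, 0.002, 1.568]
force: [0.1, 0.1, -2.5]
grip_width: 0.0117
t 8.03 bead mm [69.7 -1.  53.1] front [-71.9  -0.8  89. ] pitch 15.83 roll(x) -0.10 yaw -0.09 F [ 0.1  0.1 -2.5] M [-0.08 -0.13 -0.01] w 0.0117
```

```bash
python3 -m pendant '[{"rx":0,"ry":0,"rz":0,"tx":0,"ty":0.03,"tz":-0.01,"grip":1}]' 40 >/dev/null; python3 st.py; python3 -m pendant '[{"rx":0,"ry":0,"rz":0,"tx":0,"ty":0.03,"tz":-0.01,"grip":1}]' 40 >/dev/null;  python3 st.py;
```

```text
t 8.12 bead mm [70.5 -1.  52.9] front [-71.   -0.8  89.2] pitch 15.93 roll(x) -0.10 yaw -0.09 F [-9.3  0.1  2. ] M [-0.17  1.82  0.07] w 0.0113
t 8.20 bead mm [70.5 -0.9 52.6] front [-70.8  -0.7  89.3] pitch 16.14 roll(x) -0.10 yaw -0.08 F [-10.6  -0.5   3.1] M [-0.15  2.12  0.02] w 0.0119
```

```bash
python3 -m pendant '[{"rx":0,"ry":0,"rz":0,"tx":0,"ty":0.03,"tz":-0.01,"grip":1}]' 40 >/dev/null; python3 st.py
```

```text
t 8.28 bead mm [70.5 -0.9 52.2] front [-70.7  -0.7  89.4] pitch 16.35 roll(x) -0.09 yaw -0.08 F [-7.3 -1.4  2.6] M [-0.18  1.49  0.02] w 0.0122
```

Contact with the lip face at bead x≈70.5 in my frame, and the camera put the face at about 70.8. Now slide down along it with a light push.

```bash
python3 -m pendant '[{"rx":0,"ry":0,"rz":0,"tx":0,"ty":0.022,"tz":0.06,"grip":1}]' 40 >/dev/null; python3 st.py;  python3 -m pendant '[{"rx":0,"ry":0,"rz":0,"tx":0,"ty":0.022,"tz":0.06,"grip":1}]' 40 >/dev/null; python3 st.py
```

```text
t 8.37 bead mm [70.3 -0.9 49.7] front [-70.9  -0.7  87.1] pitch 16.42 roll(x) -0.09 yaw -0.07 F [ 0.9 -0.1 -2.3] M [-0.03 -0.22 -0.01] w 0.0118
t 8.45 bead mm [70.4 -0.9 47. ] front [-70.7  -0.7  84.4] pitch 16.42 roll(x) -0.09 yaw -0.07 F [ 0.4  0.1 -1.8] M [-0.1  -0.19 -0.01] w 0.0120
```

```bash
python3 -m pendant '[{"rx":0,"ry":0,"rz":0,"tx":0,"ty":0.016,"tz":0.04,"grip":1}]' 40 >/dev/null; python3 st.py;  python3 -m pendant '[{"rx":0,"ry":0,"rz":0,"tx":0,"ty":0.016,"tz":0.04,"grip":1}]' 40 >/dev/null; python3 st.py
```

```text
t 8.53 bead mm [70.7 -0.9 45. ] front [-70.5  -0.7  82.4] pitch 16.42 roll(x) -0.09 yaw -0.07 F [ 0.3 -0.2 -2.5] M [-0.08 -0.16 -0.  ] w 0.0119
t 8.62 bead mm [70.9 -0.9 43.2] front [-70.3  -0.7  80.6] pitch 16.41 roll(x) -0.09 yaw -0.07 F [-7.6  0.5 12.8] M [0.04 1.18 0.04] w 0.0116
```

```bash
python3 -m pendant '[{"rx":0,"ry":0,"rz":0,"tx":0,"ty":0.018,"tz":-0.026,"grip":1}]' 40 >/dev/null; python3 st.py;  python3 -m pendant '[{"rx":0,"ry":0,"rz":0,"tx":0,"ty":0.03,"tz":-0.009,"grip":1}]' 40 >/dev/null; python3 st.py
```

```text
t 8.70 bead mm [71.7 -0.9 44. ] front [-69.4  -0.7  81.5] pitch 16.43 roll(x) -0.09 yaw -0.07 F [-0.9  0.3 -0.6] M [ 0.07 -0.03  0.03] w 0.0119
t 8.78 bead mm [73.2 -0.9 44.2] front [-68.   -0.7  81.6] pitch 16.40 roll(x) -0.09 yaw -0.07 F [-0.4 -0.9 -0.8] M [-0.03 -0.17  0.05] w 0.0117
```

```bash
python3 -m pendant '[{"rx":0,"ry":0,"rz":0,"tx":0,"ty":0.04,"tz":-0.009,"grip":1}]' 40 >/dev/null; python3 st.py;  python3 -m pendant '[{"rx":0,"ry":0,"rz":0,"tx":0,"ty":0.04,"tz":-0.009,"grip":1}]' 40 >/dev/null; python3 st.py
```

```text
t 8.87 bead mm [75.  -0.9 44.1] front [-66.2  -0.7  81.5] pitch 16.39 roll(x) -0.09 yaw -0.07 F [-1.2  0.  -0.7] M [ 0.02 -0.02  0.09] w 0.0113
t 8.95 bead mm [76.9 -0.9 44. ] front [-64.3  -0.7  81.3] pitch 16.37 roll(x) -0.09 yaw -0.06 F [-1.4  0.3  0.7] M [0.03 0.05 0.01] w 0.0117
```

```bash
python3 -m pendant '[{"rx":0,"ry":0,"rz":0,"tx":0,"ty":0.04,"tz":-0.009,"grip":1}]' 40 >/dev/null; python3 st.py;  python3 -m pendant '[{"rx":0,"ry":0,"rz":0,"tx":0,"ty":0.04,"tz":-0.009,"grip":1}]' 40 >/dev/null; python3 st.py
```

```text
t 9.03 bead mm [78.8 -0.9 44. ] front [-62.4  -0.7  81.3] pitch 16.36 roll(x) -0.09 yaw -0.06 F [-1.  -0.5  1.6] M [0.03 0.06 0.04] w 0.0113
t 9.12 bead mm [80.7 -0.8 43.9] front [-60.5  -0.7  81.2] pitch 16.36 roll(x) -0.09 yaw -0.06 F [-1.8 -1.   1.9] M [0.04 0.14 0.08] w 0.0115
```

```bash
python3 -m pendant '[{"rx":0,"ry":0,"rz":0,"tx":0,"ty":0.035,"tz":-0.016,"grip":1}]' 40 >/dev/null; python3 st.py;  python3 -m pendant '[{"rx":0,"ry":0,"rz":0,"tx":0,"ty":0.025,"tz":-0.01,"grip":1}]' 40 >/dev/null; python3 st.py
```

```text
t 9.20 bead mm [82.4 -0.9 44.1] front [-58.8  -0.7  81.4] pitch 16.36 roll(x) -0.09 yaw -0.06 F [-0.3 -0.3 -0.6] M [ 0.03 -0.04  0.02] w 0.0119
t 9.28 bead mm [83.7 -0.9 44.2] front [-57.5  -0.7  81.4] pitch 16.35 roll(x) -0.09 yaw -0.06 F [-0.2  0.4 -1.6] M [ 0.05 -0.04 -0.05] w 0.0114
```

```bash
python3 -m pendant '[{"rx":0,"ry":0,"rz":0,"tx":0,"ty":0.025,"tz":-0.007,"grip":1}]' 40 >/dev/null; python3 st.py;  python3 -m pendant '[{"rx":0,"ry":0,"rz":0,"tx":0,"ty":0.025,"tz":-0.007,"grip":1}]' 40 >/dev/null; python3 st.py
```

```text
t 9.37 bead mm [84.4 -0.8 44. ] front [-56.8  -0.7  81.5] pitch 16.44 roll(x) -0.09 yaw -0.06 F [-10.2  -1.8   5.6] M [-0.04  1.92  0.  ] w 0.0117
t 9.45 bead mm [84.3 -0.9 43.8] front [-56.8  -0.7  81.7] pitch 16.63 roll(x) -0.09 yaw -0.06 F [-13.   -0.2  10.8] M [-0.08  2.49  0.06] w 0.0117
```

The back wall is felt at 84.4, 13.9 mm past the lip contact (14 expected). Now lower the front about the bead in small steps.

```bash
python3 -m pendant '[{"rx":-0.3,"ry":0,"rz":0,"tx":0,"ty":-0.052,"tz":0.035,"grip":1}]' 40 >/dev/null; python3 st.py;  python3 -m pendant '[{"rx":-0.3,"ry":0,"rz":0,"tx":0,"ty":-0.052,"tz":0.046,"grip":1}]' 40 >/dev/null; python3 st.py
```

```text
t 9.53 bead mm [84.3 -0.9 44.1] front [-57.4  -0.8  79.4] pitch 15.55 roll(x) -0.09 yaw -0.06 F [-0.8  1.3 -0.4] M [ 0.04  0.09 -0.02] w 0.0117
t 9.62 bead mm [84.3 -0.9 44. ] front [-58.2  -0.7  76.3] pitch 14.35 roll(x) -0.08 yaw -0.05 F [-3.8 -1.2  1.4] M [0.01 0.54 0.06] w 0.0119
```

```bash
python3 -m pendant '[{"rx":-0.3,"ry":0,"rz":0,"tx":0,"ty":-0.054,"tz":0.044,"grip":1},{"rx":-0.3,"ry":0,"rz":0,"tx":0,"ty":-0.054,"tz":0.046,"grip":1}]' 40 >/dev/null; python3 st.py;  python3 -m pendant '[{"rx":-0.3,"ry":0,"rz":0,"tx":0,"ty":-0.054,"tz":0.046,"grip":1}]' 40 >/dev/null; python3 st.py
```

```text
t 9.78 bead mm [84.3 -0.9 44. ] front [-59.4  -0.8  70. ] pitch 11.84 roll(x) -0.08 yaw -0.05 F [-3.4  0.   1.5] M [0.06 0.41 0.02] w 0.0114
t 9.87 bead mm [84.3 -0.9 44. ] front [-59.9  -0.8  66.9] pitch 10.56 roll(x) -0.08 yaw -0.06 F [-1.7  0.2  1.1] M [0.05 0.32 0.04] w 0.0115
```

```bash
python3 -m pendant '[{"rx":-0.3,"ry":0,"rz":0,"tx":0,"ty":-0.054,"tz":0.046,"grip":1}]' 40 >/dev/null; python3 st.py;  python3 -m pendant '[{"rx":-0.3,"ry":0,"rz":0,"tx":0,"ty":-0.054,"tz":0.046,"grip":1}]' 40 >/dev/null; python3 st.py
```

```text
t 9.95 bead mm [84.3 -0.9 44.1] front [-60.4  -0.7  63.7] pitch 9.28 roll(x) -0.08 yaw -0.05 F [-2.3  0.1  0.1] M [0.09 0.28 0.08] w 0.0116
t 10.03 bead mm [84.4 -0.9 44.3] front [-60.7  -0.7  60.6] pitch 7.99 roll(x) -0.08 yaw -0.05 F [-2.4  0.5  3.3] M [0.12 0.72 0.08] w 0.0120
```

```bash
python3 -m pendant '[{"rx":-0.3,"ry":0,"rz":0,"tx":0,"ty":-0.054,"tz":0.047,"grip":1}]' 40 >/dev/null; python3 st.py
```

```text
t 10.12 bead mm [84.5 -0.9 44.4] front [-61.   -0.7  57.5] pitch 6.70 roll(x) -0.09 yaw -0.05 F [-1.9 -0.   2.6] M [0.14 0.79 0.01] w 0.0120
```

```bash
python3 -m pendant '[{"rx":-0.3,"ry":0,"rz":0,"tx":0,"ty":-0.054,"tz":0.05,"grip":1}]' 40 >/dev/null; python3 st.py;  python3 -m pendant '[{"rx":-0.3,"ry":0,"rz":0,"tx":0,"ty":-0.054,"tz":0.05,"grip":1}]' 40 >/dev/null; python3 st.py
```

```text
t 10.20 bead mm [84.5 -0.8 44.5] front [-61.2  -0.7  54.3] pitch 5.42 roll(x) -0.09 yaw -0.05 F [-3.1  1.  -5.2] M [0.1  0.78 0.07] w 0.0119
t 10.28 bead mm [84.4 -0.8 44.3] front [-61.5  -0.7  50.9] pitch 4.15 roll(x) -0.09 yaw -0.05 F [-0.8 -0.5 -1.3] M [-0.05  0.46  0.04] w 0.0117
```

```bash
python3 -m pendant '[{"rx":-0.3,"ry":0,"rz":0,"tx":0,"ty":-0.054,"tz":0.05,"grip":1}]' 40 >/dev/null; python3 st.py
```

```text
t 10.37 bead mm [84.4 -0.8 44.2] front [-61.6  -0.7  47.5] pitch 2.87 roll(x) -0.09 yaw -0.05 F [-1.3 -0.4 -0.1] M [-0.02  0.44  0.01] w 0.0118
```

```bash
python3 -m pendant '[{"rx":-0.25,"ry":0,"rz":0,"tx":0,"ty":-0.045,"tz":0.042,"grip":1}]' 40 >/dev/null; python3 st.py;  python3 -m pendant '[{"rx":-0.2,"ry":0,"rz":0,"tx":0,"ty":-0.036,"tz":0.034,"grip":1}]' 40 >/dev/null; python3 st.py
```

```text
t 10.45 bead mm [84.4 -0.8 44.1] front [-61.7  -0.7  44.7] pitch 1.78 roll(x) -0.10 yaw -0.05 F [-1.8 -0.3 -0.1] M [0.03 0.42 0.02] w 0.0116
t 10.53 bead mm [84.4 -0.9 44.1] front [-61.7  -0.8  42.4] pitch 0.89 roll(x) -0.10 yaw -0.05 F [-2.3  0.3  1.9] M [0.04 0.49 0.05] w 0.0119
```

```bash
python3 -m pendant '[{"rx":-0.14,"ry":0,"rz":0,"tx":0,"ty":-0.026,"tz":0.028,"grip":1}]' 40 >/dev/null; python3 st.py;  python3 -m pendant '[{"rx":-0.06,"ry":0,"rz":0,"tx":0,"ty":-0.012,"tz":0.02,"grip":1}]' 40 >/dev/null; python3 st.py
python3 - <<'E'
from h import *
for n in("wrist","scene"):
    c=ctrl.camera(n); cv2.imwrite(f"pics/{n}8.png",c["pixels"])
a=cv2.imread("pics/scene8.png")[190:290,290:420]
cv2.imwrite("pics/zs8.png",cv2.resize(a,None,fx=5,fy=5,interpolation=cv2.INTER_CUBIC))
E
```

```text
t 10.62 bead mm [84.3 -0.9 44. ] front [-61.7  -0.8  40.6] pitch 0.25 roll(x) -0.11 yaw -0.05 F [-2.4 -0.8  1. ] M [0.01 0.37 0.04] w 0.0117
t 10.70 bead mm [84.4 -0.9 44.1] front [-61.6  -0.8  40. ] pitch -0.07 roll(x) -0.11 yaw -0.05 F [-8.8  0.6 22.5] M [0.39 1.72 0.06] w 0.0118
```

View pics/wrist8.png

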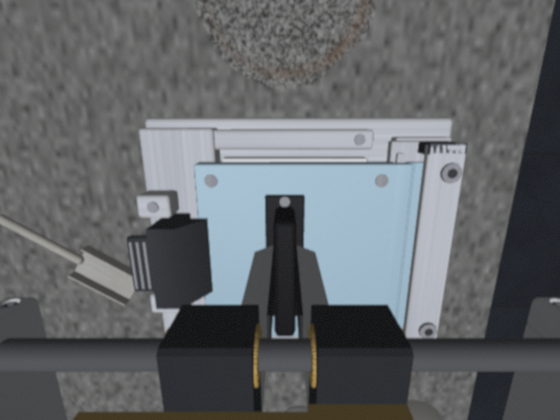

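View pics/zs8.png

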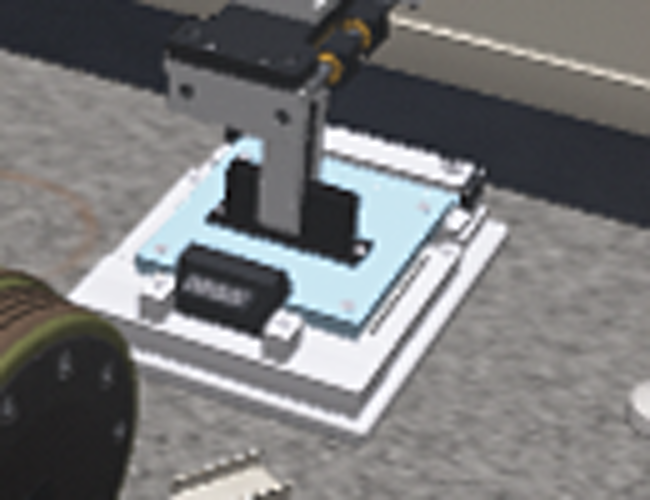

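Flat now: the catch's dark nose covers the plate's front edge at (205,260) in the wrist view. The vertical load is about 25 N, so ease that off before releasing.

```bash
python3 -m pendant '[{"rx":0,"ry":0,"rz":0,"tx":0,"ty":-0.005,"tz":-0.012,"grip":1}]' 40 >/dev/null; python3 st.py;  python3 -m pendant '[{"rx":0,"ry":0,"rz":0,"tx":0,"ty":0,"tz":0,"grip":1}]' 40 >/dev/null; python3 st.py
```

```text
t 10.88 bead mm [84.3 -0.9 44.8] front [-61.7  -0.8  40.6] pitch -0.07 roll(x) -0.11 yaw -0.06 F [-0.9  0.  -2. ] M [-0.07  0.15  0.01] w 0.0117
t 10.97 bead mm [84.3 -1.  44.8] front [-61.7  -0.8  40.6] pitch -0.09 roll(x) -0.11 yaw -0.06 F [-1.  -0.6 -2.2] M [-0.1   0.27  0.06] w 0.0118
```

```bash
python3 -m pendant '[{"rx":0,"ry":0,"rz":0,"tx":0,"ty":0,"tz":0.012,"grip":1}]' 40 >/dev/null; python3 st.py;  python3 -m pendant '[{"rx":0,"ry":0,"rz":0,"tx":0,"ty":0,"tz":0.008,"grip":1},{"rx":0,"ry":0,"rz":0,"tx":0,"ty":0,"tz":0,"grip":1}]' 40 >/dev/null; python3 st.py
```

```text
t 11.05 bead mm [84.4 -1.  44.3] front [-61.6  -0.9  40.1] pitch -0.10 roll(x) -0.12 yaw -0.05 F [-1.3 -2.5  3.3] M [-0.26  0.42  0.04] w 0.0119
t 11.22 bead mm [84.4 -1.  44.3] front [-61.6  -0.9  40. ] pitch -0.09 roll(x) -0.12 yaw -0.06 F [-1.7 -1.   1. ] M [0.25 0.58 0.07] w 0.0117
```

```bash
python3 -m pendant '[{"rx":0,"ry":0,"rz":0,"tx":0,"ty":0,"tz":0,"grip":0.4},{"rx":0,"ry":0,"rz":0,"tx":0,"ty":0,"tz":0,"grip":0.4},{"rx":0,"ry":0,"rz":0,"tx":0,"ty":0,"tz":0,"grip":0.4},{"rx":0,"ry":0,"rz":0,"tx":0,"ty":0,"tz":0,"grip":0.4},{"rx":0,"ry":0,"rz":0,"tx":0,"ty":0,"tz":0,"grip":0.4}]' ; python3 st.py
```

```text
time_s: 11.63
ee_pos: [0.4201, -0.0303, 0.156]
eef_rot: [3.138, 0.002, 1.568]
force: [-1.1, 0.3, -0.3]
grip_width: 0.0283
t 11.63 bead mm [85.3 -1.1 44.5] front [-60.7  -1.   40. ] pitch -0.21 roll(x) -0.13 yaw -0.07 F [-1.1  0.3 -0.3] M [-0.01  0.04 -0.01] w 0.0283
```

```bash
python3 -m pendant '[{"rx":0,"ry":0,"rz":0,"tx":0,"ty":0,"tz":-0.3,"grip":0.4},{"rx":0,"ry":0,"rz":0,"tx":0,"ty":0,"tz":-0.6,"grip":0.4},{"rx":0,"ry":0,"rz":0,"tx":0,"ty":0,"tz":-0.8,"grip":0.4},{"rx":0,"ry":0,"rz":0,"tx":0,"ty":0,"tz":-0.8,"grip":0.4},{"rx":0,"ry":0,"rz":0,"tx":-0.4,"ty":0,"tz":-0.7,"grip":0.4},{"rx":0,"ry":0,"rz":0,"tx":-0.8,"ty":0,"tz":-0.3,"grip":0.4},{"rx":0,"ry":0,"rz":0,"tx":-0.8,"ty":0,"tz":0,"grip":0.4},{"rx":0,"ry":0,"rz":0,"tx":0,"ty":0,"tz":0,"grip":0.4}]'; python3 - <<'E'
from h import *
for n in("wrist","scene"):
    c=ctrl.camera(n); cv2.imwrite(f"pics/{n}9.png",c["pixels"]); np.save(n+"9.npy",c,allow_pickle=True)
a=cv2.imread("pics/scene9.png")[190:290,290:420]
cv2.imwrite("pics/zs9.png",cv2.resize(a,None,fx=5,fy=5,interpolation=cv2.INTER_CUBIC))
E
```

```text
time_s: 12.3
ee_pos: [0.4188, -0.1118, 0.3029]
eef_rot: [3.139, 0.004, 1.572]
force: [-0.3, 1.2, -1.3]
grip_width: 0.0281
```

View pics/wrist9.png

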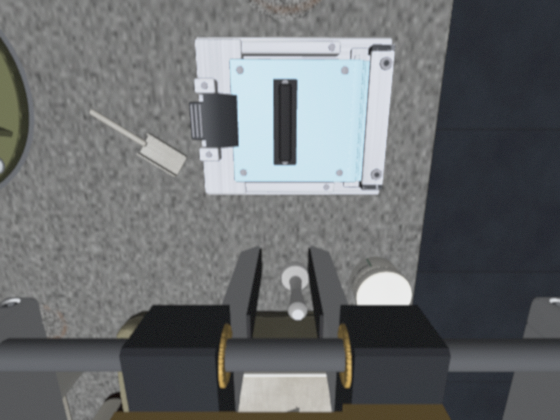

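View pics/zs9.png

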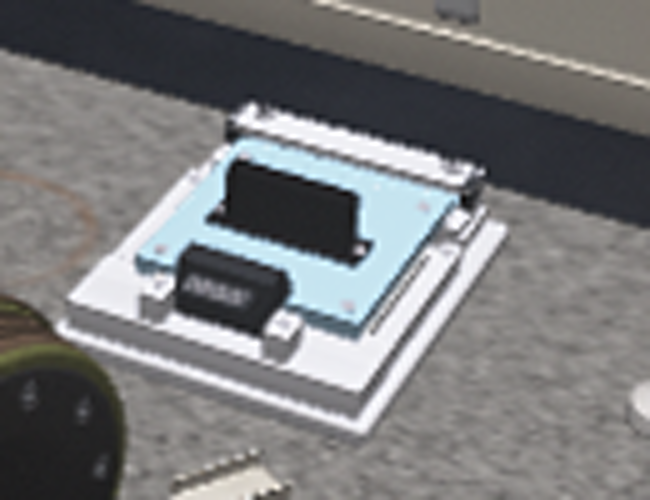

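Plate lies flat and free under the catch. Check that the catch is back at its initial place (fixed-camera comparison), along with plate flatness and the bystanders.

```bash
python3 - <<'E'
from h import *
from meas import plate
a=cv2.imread("pics/scene0.png");b=cv2.imread("pics/scene9.png")
g=lambda i:cv2.cvtColor(i,cv2.COLOR_BGR2GRAY)
# front part of catch (away from plate) template match w/ subpixel upsample
for n,(x0,y0,x1,y1) in {"catch":(324,238,349,258),"ctl bed corner":(300,248,324,272),"tamper":(412,236,436,280),"jar":(424,228,456,252)}.items():
    t=cv2.resize(g(a)[y0:y1,x0:x1],None,fx=4,fy=4,interpolation=cv2.INTER_CUBIC)
    s=cv2.resize(g(b)[y0-6:y1+6,x0-6:x1+6],None,fx=4,fy=4,interpolation=cv2.INTER_CUBIC)
    r=cv2.matchTemplate(s,t,cv2.TM_CCOEFF_NORMED); _,v,_,l=cv2.minMaxLoc(r); print(n,round(v,3),(l[0]/4-6,l[1]/4-6))
c=np.load("wrist9.npy",allow_pickle=True).item(); im=c["pixels"]
cv2.imwrite("pics/z9.png",cv2.resize(im[30:205,180:405],None,fx=3.4,fy=3.4,interpolation=cv2.INTER_CUBIC))
h=np.hstack([cv2.resize(i[225:275,310:370],None,fx=6,fy=6,interpolation=cv2.INTER_CUBIC) for i in(a,b)]); cv2.imwrite("pics/cmp.png",h)
t=ctrl.camera("top")["pixels"]; cv2.imwrite("pics/top9.png",t)
E
```

```text
catch 0.841 (0.0, 0.0)
ctl bed corner 0.526 (-6.0, -2.0)
tamper 0.999 (0.0, 0.0)
jar 1.0 (0.0, 0.0)
```

View pics/z9.png

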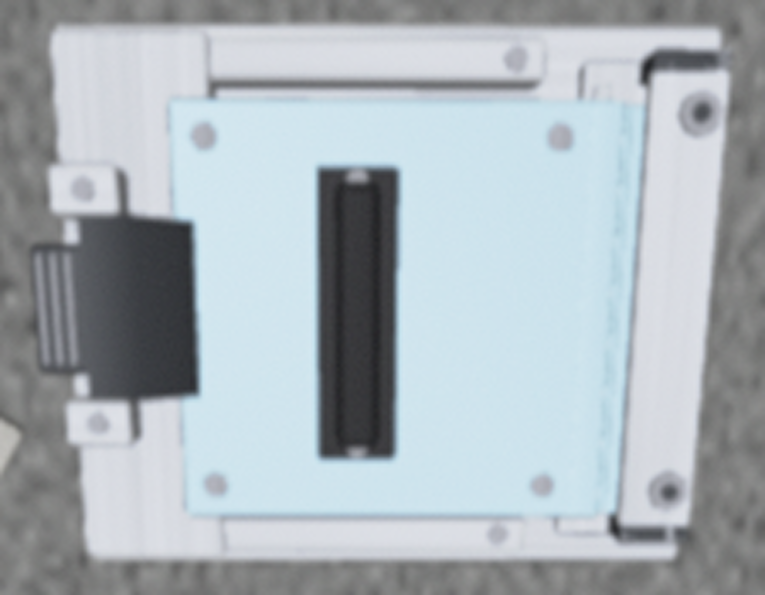

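View pics/cmp.png

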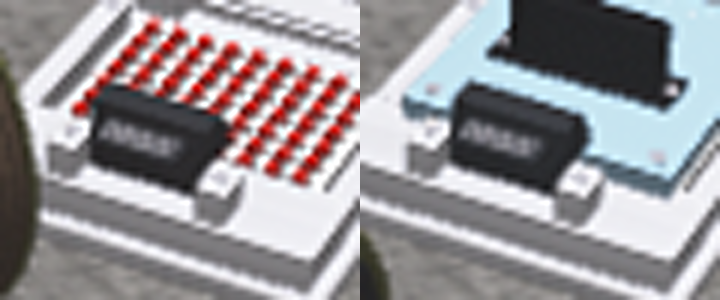

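View pics/top9.png

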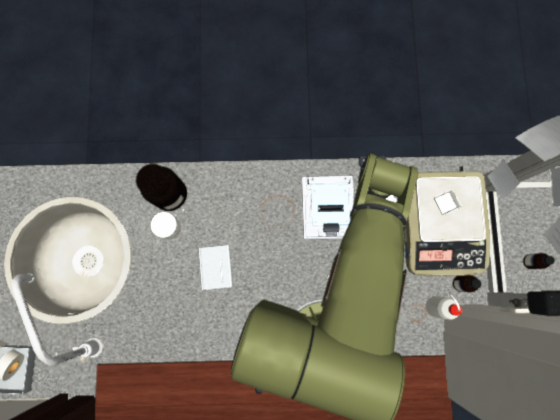

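```bash
python3 - <<'E'
from h import *
c=np.load("wrist9.npy",allow_pickle=True).item()
f=lambda x,y,z:np.round(onz(c,180+x/3.4-.4,30+y/3.4-.4,z)*1000,1)
print("nose",f(193,222,.0745),f(198,393,.0745),"was 374.3 -6.7/-53.3")
S=[f(203,136,.052),f(560,136,.052),f(216,484,.052),f(542,484,.052)];print(S)
print("plate front",f(172,100,.052),f(187,515,.052), ctrl.get_obs()["force"])
ctrl.hand_in()
E
```

```text
nose [375.5  -5.5  74.5] [375.  -51.3  74.5] was 374.3 -6.7/-53.3
[array([376.2,  19.3,  52. ]), array([478.6,  19.4,  52. ]), array([376.3, -80.8,  52. ]), array([478.5, -80.7,  52. ])]
plate front [367.7  28.7  52. ] [366.8 -90.7  52. ] [-0.0048831   0.26703418 -0.01017305]
the job is handed in; nothing more can be done
```

The capsule filler is closed: the plate is locked under the rail and catch, the gripper has let go and moved clear, and I handed the job in at about 12.4 s.

- **Insertion:** I gripped the plate by its rib and held it at about 16°. Contact with the lip face came at bead x = 70.5 mm in my estimated filler frame. The bead then slid down to the groove floor and stopped against the back wall 13.9 mm further on (14 mm expected).
- **Closing:** I lowered the plate about the bead until it was flat (0.1° off). The force rose and then dropped as the front edge passed the catch. Force at the hand peaked at about 25 N when the plate came flat, under the 30 N limit but above the 15 N the brief calls ample. I then eased it to about 3 N before letting go.
- **Last checks:**
  - The catch nose covers the front edge. In the fixed camera it is back at its starting position with no shift, although its match score was only 0.84 because the background changed. The wrist view puts it within 1.2 mm of the first measurement, about the accuracy of the calibration.
  - The plate lies square, about 1 to 1.5 mm off centre sideways (limit 6 mm).
  - The tamper and jar have not shifted. The tub and scraper look unchanged in the top view, judged by eye only.
  - The hand force is near zero.
- **Disagreements:**
  - The lip was about 9.5 mm from nominal in my frame, where the rail can move only 5 mm. My estimate of the filler's x position was probably off by about 4.5 mm, and the insertion relied on touch instead.
  - One bed-corner match used as a control failed because the arm had moved into or out of that patch.
  - Early two-view height checks against the top camera were poor because the two views were too similar. Two wrist views gave 12.5 mm for the slab top (12 mm stated).

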